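# Close the recessed purge valve of a transport case

## Robot

A 7-joint arm with a two-finger parallel gripper is mounted at the origin on the work surface. World frame = base frame: x ahead of the robot, y to its left, z up, the work surface at z = 0. Lengths are in m, angles in rad, forces in N, time in s.
With the tool pointing down it reaches from about 0.4 to 0.875 m from the base axis. Payload 19.3 kg.
Tool frame: the origin (TCP) lies between the finger pads; the fingertips stand 17 mm ahead of it and the grasp point (between the pads) lies 2 mm behind it; x points along the fingers, y is the direction in which the jaws open and shut, and the axes are right-handed (so a half turn about x gives the same grasp; the last joint's range is limited). The gripper opens to 85 mm and grips with 20 to 120 N. Pads are 22 mm wide; open, the fingers measure 114 mm over their backs; the gripper's body (76 mm by 85 mm) begins 54 mm behind the grasp point. The pads swing forward as they close: fully open they stand 13 mm farther back than shut.
Start: joints at [-1.253, 0.521, -0.036, 1.599, 0.021, 1.021, -0.113], TCP at [0.236, 0.579, 0.248] pointing down, gripper open.
Joint ranges: [-2.91, 2.91], [-0.3, 2.13], [-1.5, 1.42], [0.17, 2.43], [-1.26, 4.41], [0.16, 1.93], [-2.52, 2.52]. Speed limits (rad/s): [1.89, 1.89, 2.39, 2.39, 3.01, 3.01, 3.01].

## Interface

Orientations are given as [roll, pitch, yaw] about the fixed x, y, z axes, in that order (R = Rz(yaw) Ry(pitch) Rx(roll)).
In Python, from workcell import bot gives the robot as it stands.
- The arm moves only by the shell command python3 -m creep 'ROWS' [FORCE]. ROWS is JSON, a list of rows, each an object of numbers: "wx", "wy", "wz": the turn, a rotation vector about the tool's x, y, z in degrees; "tx", "ty", "tz": the shift along the tool's x, y, z in m; "claw": the closure, from 0 (fully open) to 1 (shut). A call has 1 to 8 rows; each row is the pose to reach, as a shift and turn from the pose measured when the call began, along the tool's axes at that moment; what a row does not reach only later rows make up. A row lasts 1/10 s, in which the tool goes at most 50 mm and 8.59 degrees, less where a joint would pass 70% of its speed; a pose out of reach is approached as far as the arm can. A call with a gripper value outside its range is refused whole. The fingers move at their own pace and stop on an object; FORCE is the grip in N (left out, the last holds). Time passes only in rows, so rows that repeat a pose let the fingers close. It gives the time, the measured TCP pose, the force and the opening at its end, in the units of the state.
- bot.observe(): the state, without advancing time (a new reading comes with each control period).
- bot.grab_frame(name): name is "scene" or "top"; returns the picture (420x560x3 uint8, blue, green, red); there is no depth.
- bot.get_calibration(name): a dict with "fx", "fy", "cx", "cy" (pixels), "dist_coeffs" ([k1, k2, p1, p2, k3] as OpenCV has them; the pictures are not rectified), "R" (3x3) and "t" (3): a world point X has camera coordinates R X + t. Camera axes: x right, y down, z forward; pixel columns grow to the right and rows downward; lengths in m; the calibration is good to about 2 mm. A picture is of the moment at which its call begins. get_calibration takes no time and is no camera call.
- bot.job_done(): hands the job in, once; it reports no verdict.
The state is a dict: "clock": time; "qpos": joint angles; "qd": joint speeds; "joint_efforts": joint torques, N m; "position": TCP position; "tool_rot": TCP orientation; "force": force on the tool from outside, world axes, zero at the start; "moment": the same for the moment, N m; "grip_width": finger opening in m.
Only numpy, scipy, OpenCV 4.12 (cv2) and the standard library are available. Lean on these libraries where they do the work, as an engineer would, in place of code of your own. Each camera call takes 0.05 s, during which the arm holds its last target.

## Task

Close the purge valve of the transport case before it is shipped: slide the dust cover fully open, then reach into the recess and turn the bar knob clockwise until it comes up firm on its seal and nip it up about ten degrees more, no further, because the seal is crushed by over-tightening. Let go, leave the cover open, and do not bang or jam against the case or shift the things lying around.

Things in the scene. Friction and masses are not known exactly. Their poses are not given: they have to be found in the camera images.
- case: Black transport case with aluminium edges, lying flat, too heavy to move, 280 (its x) x 400 (its y) x 125 mm high. Origin: centre of its underside on the bench; its -x side carries latches and handle. On the lid two guide rails (8 mm high and wide, along the case's y, 106 mm apart) and a cross strip at their +y end guide the dust cover.
- recess (a point): Centre of the mouth of the round recess in the case's lid, level with the lid's top, at case x 0, y -85 mm, height 125 mm; axes as the case. The recess is 82 mm in diameter and 50 mm deep, walls straight; at the start the dust cover hides it and the knob inside. Room beside the knob for the fingers is small: open them only part way.
- cover (a joint): Travel (m) of the steel dust cover, a plate 96 x 96 x 4 mm that slides along the lid towards the case's +y: 0 = covers the recess, 0.10 = fully open against its stop. Starts nearly shut; slides with about 2.5 N of friction and stays where it is left.
- cover_bar (a point): Centre of the upright grip bar on the dust cover, 50 mm long along the case's x, 12 mm thick along the case's y, 22 mm tall (11 mm above and below this point; the bar's foot is 4.5 mm above the lid). Axes as the case. It travels with the cover, towards the case's +y to open.
- knob_grip (a point): Black bar knob in the recess (centres agree within 3 mm), its axis upright. This point lies on the axis, 17 mm below the lid's top; point x runs along the bar, which is 40 mm long, 14 mm thick (point y), and reaches from 10 mm above this point to 20 mm below; there a disc 44 mm wide begins. Turns clockwise seen from above, with 0.05 N m, until firm on its seal 25 to 70 degrees on (hidden, varies).
- seal_mark (a point): Dash on the brass ring (58 mm wide) under the knob, 25 mm from the axis, 43 mm below the lid's top. Still while the knob turns freely; once the knob is firm the ring is dragged clockwise with it, which takes 0.25 N m at first and 0.1 N m more for each 10 degrees (4.4 mm at the dash), and stays so. Right at 1.8 to 8 mm of creep, crushed beyond 8.5. Turning back does not free it.
- tape: Cardboard-brown tape roll lying on the lid, 60 mm in diameter, 24 mm high; bystander. Origin: centre of its underside.
- can: Yellow spray can standing on the bench, 54 mm in diameter, 150 mm high; bystander. Origin: centre of its underside.
- carton: Small carton on the bench, 120 x 80 x 60 mm; bystander. Origin: centre of its underside.

How it is judged:
On the way, in this order (a step that is already met when the one before it is completed fails the run):
1. the dust cover is slid open (value of joint cover above 0.088 m), for 0.2 s.
2. the knob is turned clockwise until it is firm and has begun to press its seal (distance of seal_mark from where it was at the start of the episode above 0.0018 m), for 0.2 s.
At the end, for the whole second after the job is handed in: The cover is open by at least 88 mm, the seal ring has been pressed round by 1.8 to 8 mm at its mark (about 4 to 18 degrees past firm), and the robot has let go (distance of seal_mark from where it was at the start of the episode between 0.0018 and 0.008 m and value of joint cover above 0.088 m and contact force between the fingers and anything else below 0.5 N); the robot touches nothing.
It fails at once if the seal is crushed: over-tightened beyond 8.5 mm at its mark (distance of seal_mark from where it was at the start of the episode above 0.0085 m).
It fails at once if the fingers bang or jam against the case with more than 30 N (contact force between the fingers and case above 30 N).
It fails at once if the arm strikes the case (contact force between the arm and case above 30 N).
It fails at once if a bystander is shifted more than 25 mm (distance of any of tape, can, carton from where it was at the start of the episode above 0.025 m).
It also fails if it takes over 67 s, if anything falls off the work surface, if the arm or the gripper's body presses on something with over 40 N, if the wrist force passes 120 N, or if a joint passes its speed limit or range.

## Working session

There is one attempt and no reset: what is moved stays moved. The work goes in short steps, Python scripts to look and compute and a shell command to move; the robot and the scene stay as the last step left them, time stands still between calls to the robot, and variables do not carry over. Pictures are saved under pics/ and viewed, and the job is handed in when it is done.

```bash
ls; mkdir -p pics; python3 - <<'E'
from workcell import bot
import cv2
print(bot.observe())
for n in("scene","top"):
    cv2.imwrite(f"pics/{n}0.png",bot.grab_frame(n)); print(n,bot.get_calibration(n))
E
```

```text
pics
{'clock': 0.0, 'qpos': array([-1.25319887,  0.52204759, -0.03633453,  1.59999477,  0.02122924,
        1.02107767, -0.11279441]), 'qd': array([ 4.90479224e-05, -4.47505701e-06,  2.10506896e-03,  1.13593331e-03,
        4.78697234e-04, -6.15023418e-04, -3.21757334e-04]), 'joint_efforts': array([ 1.76061849e-04, -9.27114058e+01,  1.98028632e+00, -3.69930339e+01,
        1.79184624e-02,  8.32136313e-03, -2.47939585e-05]), 'position': array([0.23626253, 0.57828941, 0.24770946]), 'tool_rot': array([-1.48157682,  1.56965477, -1.86935742]), 'force': array([ 0.24952762, -0.33499807, -0.52865551]), 'moment': array([-0.03795855, -0.00407496, -0.06195633]), 'grip_width': 0.08522500170842115}
scene {'fx': 386.8096073556632, 'fy': 386.8096073556632, 'cx': 286.83055505046406, 'cy': 203.94592411853188, 'dist_coeffs': array([-0.11064069,  0.        ,  0.        ,  0.        ,  0.        ]), 'R': array([[ 0.57866751,  0.81555679,  0.00332219],
       [ 0.62817499, -0.44310793, -0.63957138],
       [-0.52013469,  0.37218609, -0.76872454]]), 't': array([-0.3115191 , -0.27112089,  1.32388318])}
top {'fx': 511.4303757100542, 'fy': 511.4303757100542, 'cx': 281.41213908079436, 'cy': 212.62931282903733, 'dist_coeffs': array([-0.02061526,  0.        ,  0.        ,  0.        ,  0.        ]), 'R': array([[ 0.01013787, -0.99992798, -0.00642343],
       [-0.98886265, -0.00907138, -0.14855424],
       [ 0.14848527,  0.00785792, -0.9888834 ]]), 't': array([0.02336669, 0.54554605, 1.53616858])}
```

View pics/scene0.png

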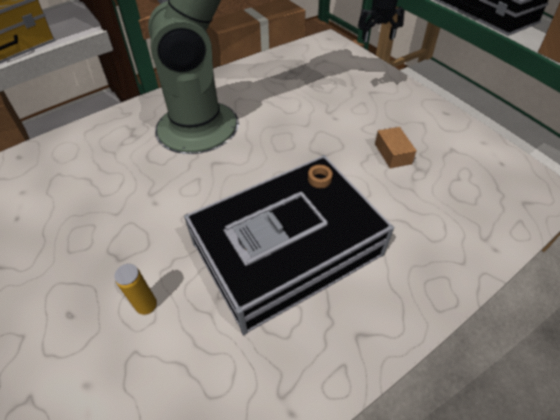

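View pics/top0.png

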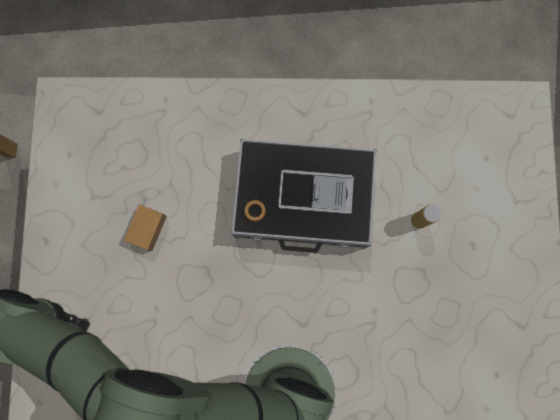

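The top view shows the case at about (303,193), with its handle towards the robot. The cover plate is at about (332,193), the tape at (255,210), the can at (425,217) and the carton at (145,228). I'll zoom in and measure the lid corners and the bar.

```bash
cat > h.py <<'E'
import numpy as np,cv2
from workcell import bot
def cal(n):
    c=bot.get_calibration(n);K=np.array([[c['fx'],0,c['cx']],[0,c['fy'],c['cy']],[0,0,1]]);return K,np.array(c['dist_coeffs']),np.array(c['R']),np.array(c['t'])
def ray(n,uv,z):
    K,d,R,t=cal(n);p=cv2.undistortPoints(np.array(uv,float).reshape(-1,1,2),K,d).reshape(-1,2)
    D=np.c_[p,np.ones(len(p))]@R; C=-R.T@t
    return C+D*((z-C[2])/D[:,2])[:,None]
def pix(n,X):
    K,d,R,t=cal(n);return cv2.projectPoints(np.array(X,float).reshape(-1,3),cv2.Rodrigues(R)[0],t,K,d)[0].reshape(-1,2)
def zoom(n,img,u,v,w,h,f,name):
    cv2.imwrite(name,cv2.resize(img[v:v+h,u:u+w],None,fx=f,fy=f,interpolation=cv2.INTER_CUBIC))
E
python3 - <<'E'
from h import *
zoom(0,cv2.imread('pics/top0.png'),225,130,160,120,5,'pics/top0z.png')
zoom(0,cv2.imread('pics/scene0.png'),175,145,225,165,3.5,'pics/scene0z.png')
E
```

```text
(no output)
```

View pics/top0z.png

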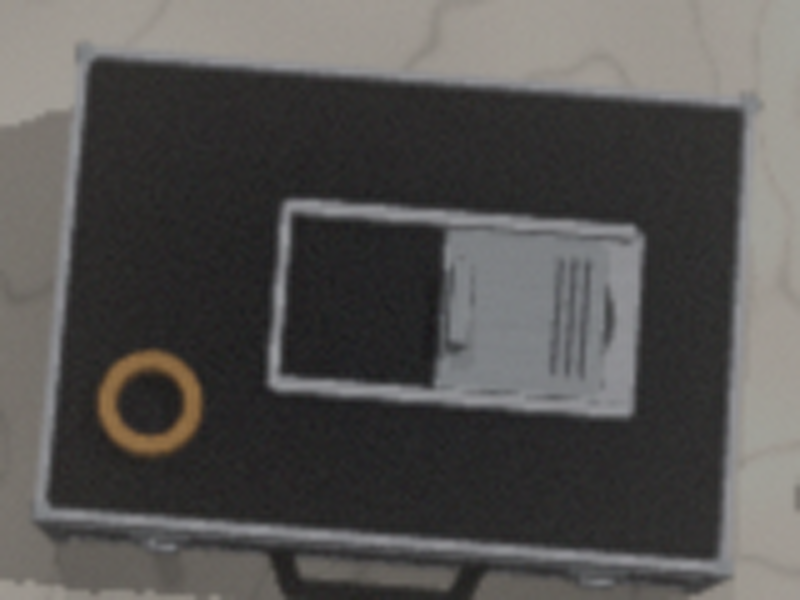

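View pics/scene0z.png

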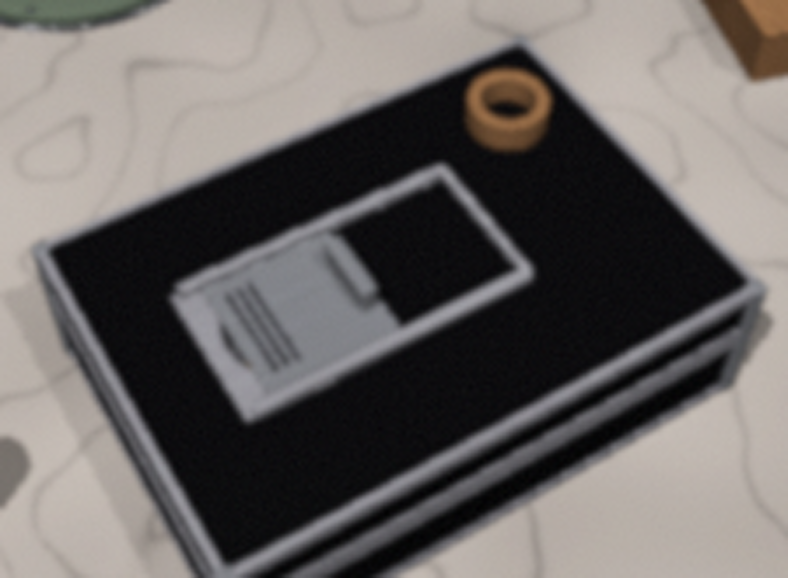

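Top zoom: the lid corners are at about (82,48), (752,100), (40,515) and (733,568). The bar is at about (460,302), near the cover's +y edge.

```bash
python3 - <<'E'
from h import *
f=lambda a,o,s:[(o[0]+(x+.5)/s-.5,o[1]+(y+.5)/s-.5) for x,y in a]
T=f([(82,48),(752,100),(733,568),(40,515)],(225,130),5)
S=f([(522,42),(757,288),(222,570),(42,248)],(175,145),3.5)
P=ray('top',T,.125);print(P.round(4));Q=ray('scene',S,.125);print(Q.round(4))
print([np.linalg.norm(P[i]-P[(i+1)%4]).round(3) for i in range(4)],[np.linalg.norm(Q[i]-Q[(i+1)%4]).round(3) for i in range(4)])
def fit(P,L):
    P=P[:,:2];L=np.array(L);c=P.mean(0);l=L.mean(0)
    A=(L-l);B=P-c;a=np.arctan2((A[:,0]*B[:,1]-A[:,1]*B[:,0]).sum(),(A*B).sum());R=np.array([[np.cos(a),-np.sin(a)],[np.sin(a),np.cos(a)]])
    return a,c-R@l,(P-(c-R@l))@R
for X,L in((P,[(.14,.2),(.14,-.2),(-.14,-.2),(-.14,.2)]),(Q,[(-.14,.2),(.14,.2),(.14,-.2),(-.14,-.2)])):
    a,c,l=fit(X,L);print('yaw',np.degrees(a),'c',c,l.round(3).tolist())
    R=np.array([[np.cos(a),-np.sin(a)],[np.sin(a),np.cos(a)]])
    for nm,n,px,z in(('bar','top',f([(461,302)],(225,130),5),.1515),('barS','scene',f([(358,266)],(175,145),3.5),.1515),
        ('coverfar','top',f([(443,307)],(225,130),5),.129),('tape','top',f([(150,402)],(225,130),5),.149)):
        w=ray(n,px,z)[0];print(nm,w.round(4),'case',((w[:2]-c)@R).round(4))
    print('recess',c+R@[0,-.085])
print(ray('top',[(432,211)],.15),ray('top',[(145,228)],.06))
E
```

```text
[[ 0.7532  0.1508  0.125 ]
 [ 0.7246 -0.2482  0.125 ]
 [ 0.4457 -0.2324  0.125 ]
 [ 0.4727  0.169   0.125 ]]
[[ 0.4736  0.168   0.125 ]
 [ 0.7484  0.1478  0.125 ]
 [ 0.715  -0.2452  0.125 ]
 [ 0.4436 -0.2255  0.125 ]]
[np.float64(0.4), np.float64(0.279), np.float64(0.402), np.float64(0.281)] [np.float64(0.276), np.float64(0.394), np.float64(0.272), np.float64(0.395)]
yaw -3.811663313976823 c [ 0.59904862 -0.04018674] [[0.141, 0.201], [0.139, -0.199], [-0.14, -0.202], [-0.14, 0.2]]
bar [ 0.5956 -0.0736  0.1515] case [-0.0012 -0.0336]
barS [ 0.5968 -0.0694  0.1515] case [-0.0003 -0.0293]
coverfar [ 0.5969 -0.0645  0.129 ] case [-0.0005 -0.0244]
tape [0.536  0.1049 0.149 ] case [-0.0726  0.1406]
recess [ 0.59339807 -0.12499871]
yaw -4.470600434808858 c [ 0.59514609 -0.03870992] [[-0.137, 0.197], [0.138, 0.198], [0.136, -0.197], [-0.137, -0.198]]
bar [ 0.5956 -0.0736  0.1515] case [ 0.0032 -0.0347]
barS [ 0.5968 -0.0694  0.1515] case [ 0.004  -0.0305]
coverfar [ 0.5969 -0.0645  0.129 ] case [ 0.0038 -0.0255]
tape [0.536  0.1049 0.149 ] case [-0.0702  0.1385]
recess [ 0.58852055 -0.12345131]
[[ 0.53759047 -0.40416026  0.15      ]] [[0.49133498 0.44291148 0.06      ]]
```

```bash
cat >> h.py <<'E'
from scipy.spatial.transform import Rotation as Ro
CASE=np.array([.598,-.040]);YAW=np.radians(-3.95)
def w(x,y): return CASE+np.array([[np.cos(YAW),-np.sin(YAW)],[np.sin(YAW),np.cos(YAW)]])@[x,y]
def loc(p): return np.array([[np.cos(YAW),np.sin(YAW)],[-np.sin(YAW),np.cos(YAW)]])@(np.array(p[:2])-CASE)
def tool(o=None):
    o=o or bot.observe();return np.array(o['position']),Ro.from_euler('xyz',o['tool_rot'])
def go(xyz,jaw=None,o=None):
    "jaw: world heading deg of tool y (mod 180), tool x down"
    p,R=tool(o);M=R.as_matrix()
    if jaw is not None:
        cur=np.degrees(np.arctan2(M[1,1],M[0,1]))
        j=jaw+180*round((cur-jaw)/180);a=np.radians(j)
        y=np.array([np.cos(a),np.sin(a),0]);x=np.array([0,0,-1.]);T=np.c_[x,y,np.cross(x,y)]
        rv=np.degrees(Ro.from_matrix(M.T@T).as_rotvec())
        print('jaw now',cur.round(2),'turn deg',rv.round(2))
    print('shift',(M.T@(np.array(xyz)-p)).round(4))
def st():
    o=bot.observe();p,R=tool(o);M=R.as_matrix()
    print('t',round(o['clock'],2),'p',p.round(4),'case',loc(p).round(4),'jaw',np.degrees(np.arctan2(M[1,1],M[0,1])).round(2),'xax',M[:,0].round(3),'F',np.round(o['force'],2),'M',np.round(o['moment'],3),'w',round(o['grip_width'],4),'q',np.round(o['qpos'],2))
E
python3 - <<'E'
from h import *
st(); go([.596,-.071,.248],90-3.95)
E
```

```text
t 0.1 p [0.2363 0.5783 0.2478] case [-0.4035  0.5919] jaw 67.78 xax [-0.    -0.001 -1.   ] F [-0.8   0.51  0.32] M [-0.004  0.026 -0.016] w 0.0855 q [-1.25  0.52 -0.04  1.6   0.02  1.02 -0.11]
jaw now 67.78 turn deg [-1.827e+01 -1.000e-02  6.000e-02]
shift [ 3.000e-04 -4.650e-01  5.786e-01]
```

```bash
python3 -m creep '[{"tx":0,"ty":-0.03,"tz":0.037,"wx":-2,"claw":0.6},{"tx":0,"ty":-0.06,"tz":0.074,"wx":-4,"claw":0.6},{"tx":0,"ty":-0.09,"tz":0.112,"wx":-6,"claw":0.6},{"tx":0,"ty":-0.12,"tz":0.149,"wx":-8,"claw":0.6},{"tx":0,"ty":-0.15,"tz":0.187,"wx":-10,"claw":0.6},{"tx":0,"ty":-0.18,"tz":0.224,"wx":-12,"claw":0.6},{"tx":0,"ty":-0.21,"tz":0.261,"wx":-14,"claw":0.6},{"tx":0,"ty":-0.24,"tz":0.299,"wx":-16,"claw":0.6}]' 20; python3 - <<'E'
from h import *
st(); go([.596,-.071,.2],90-3.95)
E
```

```text
t 0.1 p [0.2363 0.5783 0.2478] case [-0.4035  0.5919] jaw 67.78 xax [-0.    -0.001 -1.   ] F [-0.8   0.51  0.32] M [-0.004  0.026 -0.016] w 0.0855 q [-1.25  0.52 -0.04  1.6   0.02  1.02 -0.11]
jaw now 67.78 turn deg [-1.827e+01 -1.000e-02  6.000e-02]
shift [ 0.0483 -0.465   0.5786]$[0]: bad value
```

```bash
python3 -m creep '[{"tx":0.0,"ty":-0.03,"tz":0.037,"wx":-2.0,"wy":0.0,"wz":0.0,"claw":0.6},{"tx":0.0,"ty":-0.06,"tz":0.074,"wx":-4.0,"wy":0.0,"wz":0.0,"claw":0.6},{"tx":0.0,"ty":-0.09,"tz":0.112,"wx":-6.0,"wy":0.0,"wz":0.0,"claw":0.6},{"tx":0.0,"ty":-0.12,"tz":0.149,"wx":-8.0,"wy":0.0,"wz":0.0,"claw":0.6}]' 20; python3 - <<'E'
from h import *
st(); go([.596,-.071,.2],90-3.95)
E
```

```text
clock: 0.5
position: [0.3294, 0.409, 0.2477]
tool_rot: [-1.612, 1.569, -1.858]
force: [1.8, 0.9, 0.3]
grip_width: 0.0343
t 0.5 p [0.3294 0.409  0.2477] case [-0.2989  0.4294] jaw 75.87 xax [-0.    -0.001 -1.   ] F [1.78 0.89 0.31] M [ 0.029 -0.087  0.042] w 0.0343 q [-0.97  0.36 -0.04  1.86  0.02  0.92  0.3 ]
jaw now 75.87 turn deg [-1.018e+01 -1.000e-02  8.000e-02]
shift [ 0.0483 -0.4003  0.3757]
```

```bash
python3 -m creep '[{"tx":0.0,"ty":-0.034,"tz":0.032,"wx":-2.0,"wy":0.0,"wz":0.0,"claw":0.6},{"tx":0.0,"ty":-0.068,"tz":0.064,"wx":-4.0,"wy":0.0,"wz":0.0,"claw":0.6},{"tx":0.0,"ty":-0.102,"tz":0.096,"wx":-6.0,"wy":0.0,"wz":0.0,"claw":0.6},{"tx":0.0,"ty":-0.136,"tz":0.128,"wx":-8.0,"wy":0.0,"wz":0.0,"claw":0.6},{"tx":0.0,"ty":-0.17,"tz":0.16,"wx":-10.0,"wy":0.0,"wz":0.0,"claw":0.6},{"tx":0.0,"ty":-0.204,"tz":0.192,"wx":-10.2,"wy":0.0,"wz":0.0,"claw":0.6},{"tx":0.0,"ty":-0.238,"tz":0.224,"wx":-10.2,"wy":0.0,"wz":0.0,"claw":0.6},{"tx":0.0,"ty":-0.272,"tz":0.256,"wx":-10.2,"wy":0.0,"wz":0.0,"claw":0.6}]' 20; python3 - <<'E'
from h import *
st(); go([.596,-.071,.2],90-3.95)
E
```

```text
clock: 1.3
position: [0.5118, 0.0808, 0.2481]
tool_rot: [-1.869, 1.569, -1.937]
force: [0.1, 1.3, 0.8]
grip_width: 0.0344
t 1.3 p [0.5118 0.0808 0.2481] case [-0.0943  0.1146] jaw 86.07 xax [-0.001 -0.001 -1.   ] F [0.14 1.25 0.78] M [ 0.015 -0.062  0.013] w 0.0344 q [-0.32  0.35  0.06  1.88 -0.03  0.91  1.26]
jaw now 86.07 turn deg [ 0.02 -0.02  0.08]
shift [ 0.0482 -0.1456  0.0944]
```

```bash
python3 -m creep '[{"tx":0.0,"ty":-0.035,"tz":0.023,"wx":0.0,"wy":0.0,"wz":0.0,"claw":0.6},{"tx":0.0,"ty":-0.07,"tz":0.046,"wx":0.0,"wy":0.0,"wz":0.0,"claw":0.6},{"tx":0.0,"ty":-0.105,"tz":0.07,"wx":0.0,"wy":0.0,"wz":0.0,"claw":0.6},{"tx":0.01,"ty":-0.13,"tz":0.085,"wx":0.0,"wy":0.0,"wz":0.0,"claw":0.6},{"tx":0.025,"ty":-0.1456,"tz":0.0944,"wx":0.0,"wy":0.0,"wz":0.0,"claw":0.6},{"tx":0.048,"ty":-0.1456,"tz":0.0944,"wx":0.0,"wy":0.0,"wz":0.0,"claw":0.6},{"tx":0.048,"ty":-0.1456,"tz":0.0944,"wx":0.0,"wy":0.0,"wz":0.0,"claw":0.6}]' 20; python3 - <<'E'
from h import *
st(); go([.596,-.071,.155],90-3.95)
a=bot.grab_frame('top');zoom(0,a,225,130,160,120,5,'pics/top1z.png')
a=bot.grab_frame('scene');zoom(0,a,175,105,225,165,3.5,'pics/scene1z.png')
E
```

```text
clock: 2.0
position: [0.5945, -0.0713, 0.1975]
tool_rot: [-2.846, 1.565, -2.915]
force: [0.0, 0.3, 0.1]
grip_width: 0.0342
t 2.0 p [ 0.5945 -0.0713  0.1975] case [-0.0013 -0.0314] jaw 86.04 xax [-0.005 -0.001 -1.   ] F [0.04 0.34 0.1 ] M [-0.002 -0.016  0.034] w 0.0342 q [-0.05  0.54  0.1   1.72 -0.06  0.89  1.58]
jaw now 86.04 turn deg [-0.01 -0.3   0.09]
shift [0.0425 0.0004 0.0017]
```

View pics/scene1z.png

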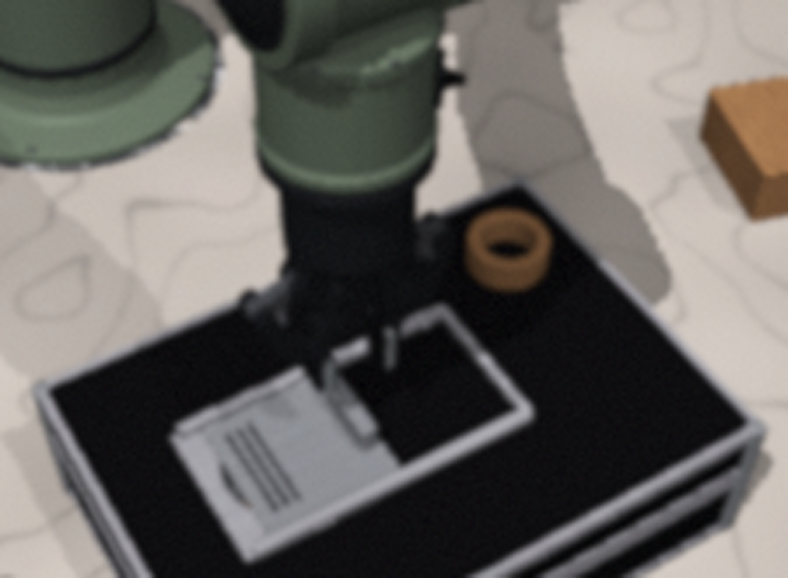

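View pics/top1z.png

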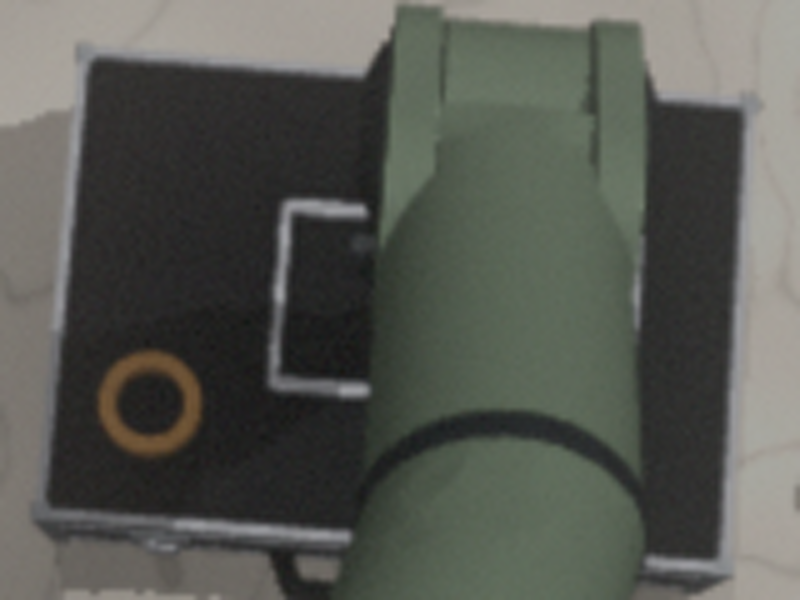

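The fingers (scene zoom (325,375) and (390,345)) straddle the bar at about (355,400). I'll lower them slowly.

```bash
python3 -m creep '[{"tx":0.012,"ty":0.0,"tz":0.0015,"wx":0.0,"wy":-0.3,"wz":0.0,"claw":0.6},{"tx":0.024,"ty":0.0,"tz":0.0015,"wx":0.0,"wy":-0.3,"wz":0.0,"claw":0.6},{"tx":0.034,"ty":0.0,"tz":0.0015,"wx":0.0,"wy":-0.3,"wz":0.0,"claw":0.6},{"tx":0.040,"ty":0.0,"tz":0.0015,"wx":0.0,"wy":-0.3,"wz":0.0,"claw":0.6},{"tx":0.0425,"ty":0.0,"tz":0.0015,"wx":0.0,"wy":-0.3,"wz":0.0,"claw":0.6},{"tx":0.0425,"ty":0.0,"tz":0.0015,"wx":0.0,"wy":-0.3,"wz":0.0,"claw":0.6}]' 20; python3 - <<'E'
from h import *
st()
E
```

```text
clock: 2.7
position: [0.5972, -0.0708, 0.1576]
tool_rot: [-0.366, 1.567, -0.434]
force: [-0.5, -0.1, 0.5]
grip_width: 0.0344
t 2.7 p [ 0.5972 -0.0708  0.1576] case [ 0.0013 -0.0308] jaw 86.1 xax [ 0.003 -0.002 -1.   ] F [-0.49 -0.11  0.46] M [0.009 0.039 0.032] w 0.0344 q [-0.04  0.59  0.09  1.75 -0.07  0.8   1.58]
```

```bash
python3 -m creep '[{"tx":0.0,"ty":0.008,"tz":0.0,"wx":0.0,"wy":0.0,"wz":0.0,"claw":0.6},{"tx":0.0,"ty":0.016,"tz":0.0,"wx":0.0,"wy":0.0,"wz":0.0,"claw":0.6},{"tx":0.0,"ty":0.026,"tz":0.0,"wx":0.0,"wy":0.0,"wz":0.0,"claw":0.6},{"tx":0.0,"ty":0.036,"tz":0.0,"wx":0.0,"wy":0.0,"wz":0.0,"claw":0.6},{"tx":0.0,"ty":0.046,"tz":0.0,"wx":0.0,"wy":0.0,"wz":0.0,"claw":0.6},{"tx":0.0,"ty":0.056,"tz":0.0,"wx":0.0,"wy":0.0,"wz":0.0,"claw":0.6},{"tx":0.0,"ty":0.066,"tz":0.0,"wx":0.0,"wy":0.0,"wz":0.0,"claw":0.6},{"tx":0.0,"ty":0.076,"tz":0.0,"wx":0.0,"wy":0.0,"wz":0.0,"claw":0.6}]' 20; python3 - <<'E'
from h import *
st()
E
```

```text
clock: 3.5
position: [0.6024, 0.0059, 0.1575]
tool_rot: [-0.368, 1.567, -0.436]
force: [1.3, -3.1, 1.3]
grip_width: 0.0341
t 3.5 p [0.6024 0.0059 0.1575] case [0.0012 0.0461] jaw 86.1 xax [ 0.003 -0.002 -1.   ] F [ 1.29 -3.08  1.34] M [-0.668 -0.219  0.033] w 0.0341 q [-0.17  0.59  0.09  1.75 -0.07  0.8   1.45]
```

The force is about 3 N, so the cover is sliding. I'll continue gently to the stop.

```bash
python3 -m creep '[{"tx":0.0,"ty":0.004,"tz":0.0,"wx":0.0,"wy":0.0,"wz":0.0,"claw":0.6},{"tx":0.0,"ty":0.008,"tz":0.0,"wx":0.0,"wy":0.0,"wz":0.0,"claw":0.6},{"tx":0.0,"ty":0.012,"tz":0.0,"wx":0.0,"wy":0.0,"wz":0.0,"claw":0.6},{"tx":0.0,"ty":0.014,"tz":0.0,"wx":0.0,"wy":0.0,"wz":0.0,"claw":0.6},{"tx":0.0,"ty":0.014,"tz":0.0,"wx":0.0,"wy":0.0,"wz":0.0,"claw":0.6}]' 20; python3 - <<'E'
from h import *
st()
E
```

```text
clock: 4.0
position: [0.6033, 0.0202, 0.1574]
tool_rot: [-0.319, 1.567, -0.387]
force: [-0.0, 0.3, 1.3]
grip_width: 0.0343
t 4.0 p [0.6033 0.0202 0.1574] case [0.0011 0.0605] jaw 86.11 xax [ 0.003 -0.001 -1.   ] F [-0.03  0.32  1.3 ] M [-0.032 -0.048  0.004] w 0.0343 q [-0.19  0.6   0.09  1.75 -0.07  0.8   1.43]
```

```bash
python3 -m creep '[{"tx":0.0,"ty":0.002,"tz":0.0,"wx":0.0,"wy":0.0,"wz":0.0,"claw":0.6},{"tx":0.0,"ty":0.004,"tz":0.0,"wx":0.0,"wy":0.0,"wz":0.0,"claw":0.6},{"tx":0.0,"ty":0.005,"tz":0.0,"wx":0.0,"wy":0.0,"wz":0.0,"claw":0.6},{"tx":0.0,"ty":0.005,"tz":0.0,"wx":0.0,"wy":0.0,"wz":0.0,"claw":0.6}]' 20; python3 - <<'E'
from h import *
st()
E
```

```text
clock: 4.4
position: [0.6036, 0.0253, 0.1574]
tool_rot: [-0.328, 1.567, -0.396]
force: [-0.4, -2.1, 0.8]
grip_width: 0.0341
t 4.4 p [0.6036 0.0253 0.1574] case [0.001  0.0656] jaw 86.12 xax [ 0.003 -0.001 -1.   ] F [-0.44 -2.14  0.79] M [-0.496 -0.098  0.028] w 0.0341 q [-0.2   0.6   0.09  1.74 -0.07  0.8   1.42]
```

```bash
python3 -m creep '[{"tx":0.0,"ty":0.001,"tz":0.0,"wx":0.0,"wy":0.0,"wz":0.0,"claw":0.6},{"tx":0.0,"ty":0.002,"tz":0.0,"wx":0.0,"wy":0.0,"wz":0.0,"claw":0.6},{"tx":0.0,"ty":0.003,"tz":0.0,"wx":0.0,"wy":0.0,"wz":0.0,"claw":0.6}]' 20; python3 - <<'E'
from h import *
st()
E
```

```text
clock: 4.7
position: [0.6036, 0.0257, 0.1573]
tool_rot: [-0.917, 1.566, -0.986]
force: [0.3, -18.3, 1.5]
grip_width: 0.0344
t 4.7 p [0.6036 0.0257 0.1573] case [0.0011 0.0659] jaw 86.01 xax [ 0.003 -0.004 -1.   ] F [  0.34 -18.27   1.53] M [-3.985  0.059 -0.021] w 0.0344 q [-0.21  0.6   0.09  1.74 -0.07  0.8   1.42]
```

The force rose to 18 N, so the cover is at its stop. I'll back off, rise and clear the view.

```bash
python3 -m creep '[{"tx":0.0,"ty":-0.008,"tz":0.0,"wx":0.0,"wy":0.0,"wz":0.0,"claw":0.6},{"tx":0.0,"ty":-0.011,"tz":0.0,"wx":0.0,"wy":0.0,"wz":0.0,"claw":0.6},{"tx":-0.015,"ty":-0.011,"tz":0.0,"wx":0.0,"wy":0.0,"wz":0.0,"claw":0.6},{"tx":-0.04,"ty":-0.011,"tz":0.0,"wx":0.0,"wy":0.0,"wz":0.0,"claw":0.6},{"tx":-0.08,"ty":0.01,"tz":-0.01,"wx":0.0,"wy":0.0,"wz":0.0,"claw":0.6},{"tx":-0.1,"ty":0.05,"tz":-0.02,"wx":0.0,"wy":0.0,"wz":0.0,"claw":0.6},{"tx":-0.1,"ty":0.09,"tz":-0.04,"wx":0.0,"wy":0.0,"wz":0.0,"claw":0.6},{"tx":-0.1,"ty":0.13,"tz":-0.06,"wx":0.0,"wy":0.0,"wz":0.0,"claw":0.6}]' 20; python3 - <<'E'
from h import *
st()
a=bot.grab_frame('top');cv2.imwrite('pics/top2.png',a);zoom(0,a,225,130,160,120,5,'pics/top2z.png')
a=bot.grab_frame('scene');cv2.imwrite('pics/scene2.png',a);zoom(0,a,205,170,140,110,5.5,'pics/scene2z.png')
E
```

```text
clock: 5.5
position: [0.5519, 0.1618, 0.2574]
tool_rot: [-0.587, 1.566, -0.657]
force: [0.1, 0.9, -1.0]
grip_width: 0.0342
t 5.5 p [0.5519 0.1618 0.2574] case [-0.0598  0.1981] jaw 86.0 xax [ 0.004 -0.003 -1.   ] F [ 0.11  0.87 -0.98] M [ 0.039 -0.049  0.023] w 0.0342 q [-0.45  0.43  0.08  1.73 -0.04  0.98  1.15]
```

View pics/scene2z.png

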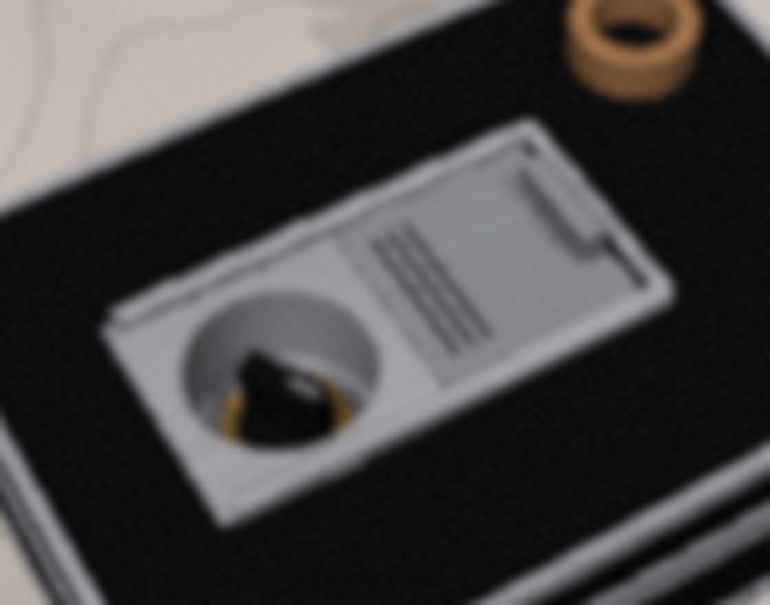

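View pics/top2z.png

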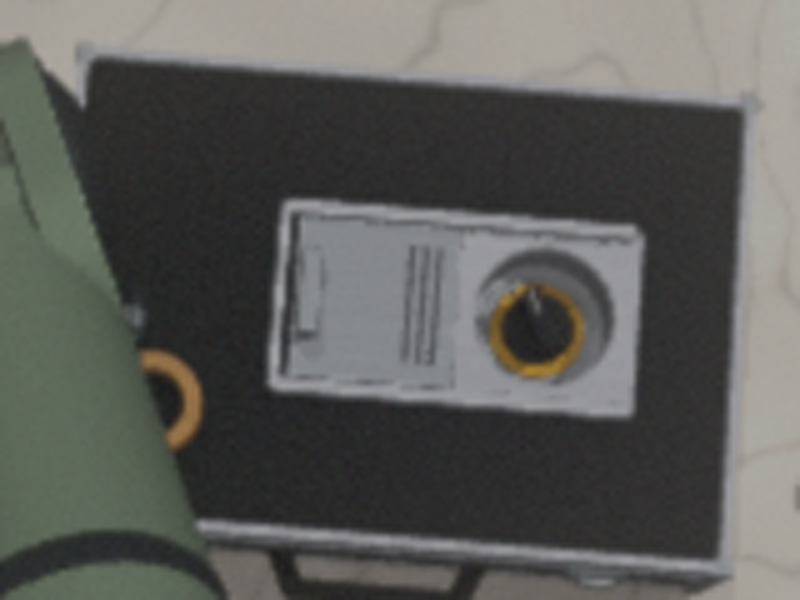

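The cover is open and the recess is visible. The knob is at top zoom (538,325) with its brass ring around it. I'll enhance the contrast to read the bar direction and the mark.

```bash
cat >> h.py <<'E'
def enh(img,u,v,w_,h_,f,name,g=.45):
    c=cv2.resize(img[v:v+h_,u:u+w_],None,fx=f,fy=f,interpolation=cv2.INTER_LANCZOS4)
    cv2.imwrite(name,(255*(c/255.)**g).astype('uint8'))
E
python3 - <<'E'
from h import *
a=[bot.grab_frame('top').astype(float) for _ in range(4)];t=np.mean(a,0).astype('uint8')
a=[bot.grab_frame('scene').astype(float) for _ in range(4)];s=np.mean(a,0).astype('uint8')
cv2.imwrite('pics/top3.png',t);cv2.imwrite('pics/scene3.png',s)
enh(t,316,176,36,34,16,'pics/top3e.png');enh(s,235,220,42,36,16,'pics/scene3e.png')
E
```

```text
(no output)
```

View pics/top3e.png

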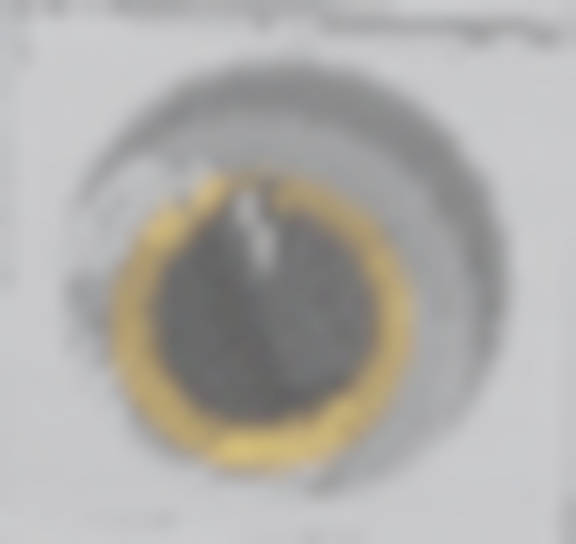

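View pics/scene3e.png

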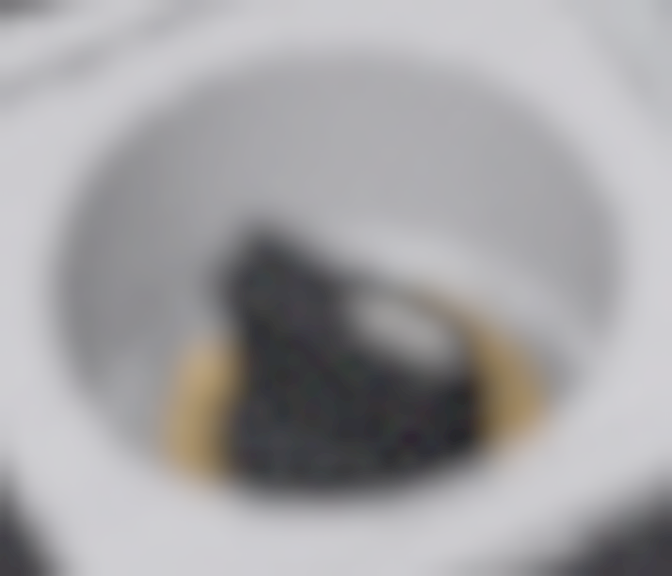

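The top view shows a white pointer line on the bar's top from (245,200) to (268,262). In the scene view the line runs from (345,300) to (455,350), and the bar's far end is at (250,225).

```bash
python3 - <<'E'
from h import *
f=lambda a,o,s:[(o[0]+(x+.5)/s-.5,o[1]+(y+.5)/s-.5) for x,y in a]
for n,px in(('top',f([(245,198),(268,264)],(316,176),16)),('scene',f([(455,352),(345,298),(255,228)],(235,220),16))):
    P=ray(n,px,.118);print(n,P.round(4));d=P[0]-P[-1];print('heading',np.degrees(np.arctan2(d[1],d[0])),np.linalg.norm(d),[loc(p).round(4) for p in P])
print('recess',w(0,-.085))
# ring: brass
t=cv2.imread('pics/top3.png');hsv=cv2.cvtColor(t,cv2.COLOR_BGR2HSV)
m=cv2.inRange(hsv,(15,90,40),(35,255,255));m[:,:316]=0;m[:,352:]=0;m[:176]=0;m[210:]=0
ys,xs=np.nonzero(m);e=cv2.fitEllipse(cv2.convexHull(np.c_[xs,ys].astype(np.float32)));print(e)
c=ray('top',[e[0]],.082);print('ring',c.round(4),loc(c[0]).round(4))
# recess mouth ellipse in top picture
mm=ray('top',f([(72,290),(505,270),(285,55)],(316,176),16),.125);print([loc(p).round(4) for p in mm])
mm=ray('scene',f([(55,270),(625,250),(340,45),(330,500)],(235,220),16),.125);print([loc(p).round(4) for p in mm])
E
```

```text
top [[ 0.6088 -0.1171  0.118 ]
 [ 0.5965 -0.1213  0.118 ]]
heading 18.707665486201694 0.013037425001982333 [array([ 0.0161, -0.0762]), array([ 0.0041, -0.0812])]
scene [[ 0.6062 -0.1149  0.118 ]
 [ 0.5894 -0.1227  0.118 ]
 [ 0.5717 -0.1267  0.118 ]]
heading 18.81913400893448 0.036524569038641194 [array([ 0.0134, -0.0742]), array([-0.0029, -0.0831]), array([-0.0203, -0.0883])]
recess [ 0.5921447  -0.12479809]
((331.9261474609375, 195.70468139648438), (18.12053871154785, 18.53731918334961), 94.2486343383789)
ring [[ 0.5921 -0.1235  0.082 ]] [-0.0001 -0.0837]
[array([-0.0049, -0.0452]), array([ 0.005, -0.124]), array([ 0.042 , -0.0813])]
[array([-0.0239, -0.118 ]), array([ 0.0149, -0.0471]), array([-0.0381, -0.0643]), array([ 0.0303, -0.103 ])]
```

The axis is at about world (0.592,-0.1233), where the ring fit and the stroke line agree, and the bar heading is about 19.5°. The jaw should therefore head 109.5°, which q7's range allows.

```bash
python3 - <<'E'
from h import *
st();go([.592,-.1233,.2],109.5)
E
```

```text
t 6.0 p [0.5528 0.1591 0.2566] case [-0.0588  0.1955] jaw 85.93 xax [ 0.003 -0.004 -1.   ] F [0.19 0.07 0.71] M [ 0.009  0.022 -0.037] w 0.0341 q [-0.45  0.43  0.08  1.73 -0.04  0.98  1.15]
jaw now 85.93 turn deg [-23.57   0.12   0.27]
shift [ 0.0579 -0.2787  0.059 ]
```

```bash
python3 -m creep '[{"tx":0.0,"ty":-0.035,"tz":0.008,"wx":-3.0,"wy":0.0,"wz":0.0,"claw":0.65},{"tx":0.0,"ty":-0.075,"tz":0.016,"wx":-7.0,"wy":0.0,"wz":0.0,"claw":0.65},{"tx":0.0,"ty":-0.115,"tz":0.024,"wx":-11.0,"wy":0.0,"wz":0.0,"claw":0.65},{"tx":0.0,"ty":-0.155,"tz":0.032,"wx":-15.0,"wy":0.0,"wz":0.0,"claw":0.65},{"tx":0.0,"ty":-0.195,"tz":0.042,"wx":-19.0,"wy":0.1,"wz":0.2,"claw":0.65},{"tx":0.01,"ty":-0.235,"tz":0.05,"wx":-23.6,"wy":0.1,"wz":0.3,"claw":0.65},{"tx":0.025,"ty":-0.265,"tz":0.056,"wx":-23.6,"wy":0.1,"wz":0.3,"claw":0.65},{"tx":0.04,"ty":-0.2787,"tz":0.059,"wx":-23.6,"wy":0.1,"wz":0.3,"claw":0.65}]' 20; python3 - <<'E'
from h import *
st();go([.592,-.1233,.17],109.5)
E
```

```text
clock: 6.8
position: [0.5918, -0.1273, 0.2173]
tool_rot: [-1.075, 1.57, -0.738]
force: [0.8, 0.4, -0.3]
grip_width: 0.0298
t 6.8 p [ 0.5918 -0.1273  0.2173] case [-0.0002 -0.0875] jaw 109.29 xax [ 0.001 -0.    -1.   ] F [ 0.83  0.42 -0.31] M [-0.053 -0.01  -0.053] w 0.0298 q [ 0.08  0.52  0.05  1.69 -0.03  0.93  2.05]
jaw now 109.29 turn deg [-0.21  0.02  0.03]
shift [0.0473 0.0037 0.0015]
```

```bash
python3 -m creep '[{"tx":0.02,"ty":0.0037,"tz":0.0015,"wx":-0.2,"wy":0.0,"wz":0.0,"claw":0.65},{"tx":0.04,"ty":0.0037,"tz":0.0015,"wx":-0.2,"wy":0.0,"wz":0.0,"claw":0.65},{"tx":0.052,"ty":0.0037,"tz":0.0015,"wx":-0.2,"wy":0.0,"wz":0.0,"claw":0.65},{"tx":0.052,"ty":0.0037,"tz":0.0015,"wx":-0.2,"wy":0.0,"wz":0.0,"claw":0.65}]' 20; python3 - <<'E'
from h import *
st();go([.592,-.1233,.112],109.5)
for n in('scene','top'):
    a=bot.grab_frame(n)
    if n=='scene': zoom(0,a,205,170,140,110,5.5,'pics/scene4z.png')
E
```

```text
clock: 7.2
position: [0.5913, -0.1229, 0.1638]
tool_rot: [2.791, 1.569, 3.131]
force: [0.4, 0.5, -0.6]
grip_width: 0.0298
t 7.2 p [ 0.5913 -0.1229  0.1638] case [-0.001  -0.0831] jaw 109.5 xax [-0.002  0.    -1.   ] F [ 0.37  0.48 -0.57] M [-0.017 -0.002 -0.003] w 0.0298 q [ 0.08  0.59  0.04  1.73 -0.03  0.82  2.04]
jaw now 109.5 turn deg [-0.   -0.11 -0.04]
shift [ 0.0518 -0.0007  0.0006]
```

View pics/scene4z.png

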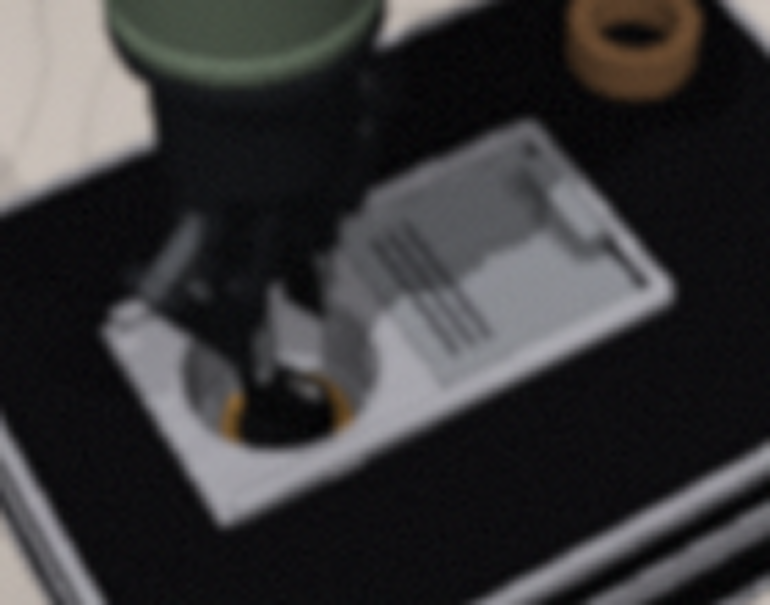

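The fingers stand either side of the bar over the recess. I'll descend slowly, watching the force.

```bash
python3 -m creep '[{"tx":0.008,"ty":-0.0005,"tz":0.0006,"wx":0.0,"wy":0.0,"wz":0.0,"claw":0.65},{"tx":0.016,"ty":-0.0005,"tz":0.0006,"wx":0.0,"wy":0.0,"wz":0.0,"claw":0.65},{"tx":0.022,"ty":-0.0005,"tz":0.0006,"wx":0.0,"wy":0.0,"wz":0.0,"claw":0.65},{"tx":0.028,"ty":-0.0005,"tz":0.0006,"wx":0.0,"wy":0.0,"wz":0.0,"claw":0.65},{"tx":0.032,"ty":-0.0005,"tz":0.0006,"wx":0.0,"wy":0.0,"wz":0.0,"claw":0.65}]' 20; python3 - <<'E'
from h import *
st();go([.592,-.1233,.112],109.5)
E
```

```text
clock: 7.8
position: [0.5928, -0.1234, 0.1331]
tool_rot: [-1.204, 1.57, -0.864]
force: [0.6, -0.5, -0.1]
grip_width: 0.0297
t 7.8 p [ 0.5928 -0.1234  0.1331] case [ 0.0006 -0.0836] jaw 109.49 xax [ 0. -0. -1.] F [ 0.63 -0.47 -0.15] M [0.05  0.011 0.015] w 0.0297 q [ 0.08  0.63  0.04  1.75 -0.03  0.76  2.04]
jaw now 109.49 turn deg [-0.01  0.01  0.03]
shift [ 0.0211  0.0004 -0.0008]
```

```bash
python3 -m creep '[{"tx":0.005,"ty":0.0004,"tz":-0.0006,"wx":0.0,"wy":0.0,"wz":0.0,"claw":0.65},{"tx":0.01,"ty":0.0004,"tz":-0.0006,"wx":0.0,"wy":0.0,"wz":0.0,"claw":0.65},{"tx":0.015,"ty":0.0004,"tz":-0.0006,"wx":0.0,"wy":0.0,"wz":0.0,"claw":0.65},{"tx":0.02,"ty":0.0004,"tz":-0.0006,"wx":0.0,"wy":0.0,"wz":0.0,"claw":0.65},{"tx":0.021,"ty":0.0004,"tz":-0.0006,"wx":0.0,"wy":0.0,"wz":0.0,"claw":0.65}]' 20; python3 - <<'E'
from h import *
st()
E
```

```text
clock: 8.3
position: [0.5919, -0.1232, 0.1115]
tool_rot: [-2.729, 1.57, -2.389]
force: [-1.0, 0.1, 0.6]
grip_width: 0.0304
t 8.3 p [ 0.5919 -0.1232  0.1115] case [-0.0003 -0.0834] jaw 109.5 xax [-0. -0. -1.] F [-0.98  0.09  0.58] M [-0.026  0.011 -0.006] w 0.0304 q [ 0.08  0.66  0.03  1.76 -0.03  0.72  2.05]
```

No contact so far. I'll close gently at 20 N.

```bash
python3 -m creep '[{"tx":0.0,"ty":0.0,"tz":0.0,"wx":0.0,"wy":0.0,"wz":0.0,"claw":0.75},{"tx":0.0,"ty":0.0,"tz":0.0,"wx":0.0,"wy":0.0,"wz":0.0,"claw":0.85},{"tx":0.0,"ty":0.0,"tz":0.0,"wx":0.0,"wy":0.0,"wz":0.0,"claw":1.0},{"tx":0.0,"ty":0.0,"tz":0.0,"wx":0.0,"wy":0.0,"wz":0.0,"claw":1.0}]' 20; python3 - <<'E'
from h import *
st()
E
```

```text
clock: 8.7
position: [0.592, -0.1228, 0.1115]
tool_rot: [2.349, 1.571, 2.69]
force: [0.4, 3.4, -2.1]
grip_width: 0.0135
t 8.7 p [ 0.592  -0.1228  0.1115] case [-0.0003 -0.083 ] jaw 109.52 xax [-0.  0. -1.] F [ 0.38  3.38 -2.06] M [ 0.866 -0.125  0.043] w 0.0135 q [ 0.08  0.66  0.03  1.76 -0.03  0.72  2.05]
```

The grip is on the bar at 13.5 mm with little side force. Firm comes at 25° or later, so I'll raise the grip and turn 20°.

```bash
python3 -m creep '[{"tx":0.0,"ty":0.0005,"tz":0.0,"wx":0.0,"wy":0.0,"wz":0.0,"claw":1.0},{"tx":0.0,"ty":0.0005,"tz":0.0,"wx":4.0,"wy":0.0,"wz":0.0,"claw":1.0},{"tx":0.0,"ty":0.0005,"tz":0.0,"wx":8.0,"wy":0.0,"wz":0.0,"claw":1.0},{"tx":0.0,"ty":0.0005,"tz":0.0,"wx":12.0,"wy":0.0,"wz":0.0,"claw":1.0},{"tx":0.0,"ty":0.0005,"tz":0.0,"wx":16.0,"wy":0.0,"wz":0.0,"claw":1.0},{"tx":0.0,"ty":0.0005,"tz":0.0,"wx":20.0,"wy":0.0,"wz":0.0,"claw":1.0},{"tx":0.0,"ty":0.0005,"tz":0.0,"wx":20.0,"wy":0.0,"wz":0.0,"claw":1.0}]' 70; python3 - <<'E'
from h import *
st()
E
```

```text
clock: 9.4
position: [0.592, -0.123, 0.1117]
tool_rot: [-1.25, 1.57, -1.26]
force: [1.8, -4.2, -1.2]
grip_width: 0.0122
t 9.4 p [ 0.592  -0.123   0.1117] case [-0.0003 -0.0832] jaw 89.42 xax [ 0.    -0.001 -1.   ] F [ 1.83 -4.22 -1.22] M [-0.814 -0.291 -0.034] w 0.0122 q [ 0.02  0.67  0.13  1.77 -0.12  0.72  1.77]
```

```bash
cat >> h.py <<'E'
def mz(k=4):
    for _ in range(k):
        o=bot.observe();p,R=tool(o);M=R.as_matrix()
        print(round(o['clock'],2),'jaw',np.degrees(np.arctan2(M[1,1],M[0,1])).round(2),'F',np.round(o['force'],1),'Mz',round(o['moment'][2],3),'M',np.round(o['moment'],2),'tau7',np.round(o['joint_efforts'][6],3),'w',round(o['grip_width'],4))
        bot.grab_frame('scene')
E
python3 -c "
from h import *
mz()"
python3 -m creep '[{"tx":0.0,"ty":0.0,"tz":0.0,"wx":2.0,"wy":0.0,"wz":0.0,"claw":1.0},{"tx":0.0,"ty":0.0,"tz":0.0,"wx":4.0,"wy":0.0,"wz":0.0,"claw":1.0},{"tx":0.0,"ty":0.0,"tz":0.0,"wx":4.0,"wy":0.0,"wz":0.0,"claw":1.0}]' 70; python3 -c "
from h import *
mz()"
```

```text
9.4 jaw 89.42 F [ 1.8 -4.2 -1.2] Mz -0.034 M [-0.81 -0.29 -0.03] tau7 -1.624 w 0.0122
9.45 jaw 89.58 F [ 2.3 -3.9 -0.2] Mz -0.076 M [-0.97 -0.36 -0.08] tau7 -0.817 w 0.0123
9.5 jaw 89.61 F [ 1.8 -4.4 -0.4] Mz -0.011 M [-0.99 -0.38 -0.01] tau7 -0.266 w 0.0127
9.55 jaw 89.61 F [ 3.1 -3.  -1.3] Mz -0.001 M [-1.11 -0.44 -0.  ] tau7 -0.05 w 0.0126
clock: 9.9
position: [0.592, -0.123, 0.1117]
tool_rot: [-1.037, 1.57, -1.116]
force: [1.8, -4.2, -1.3]
grip_width: 0.0129
9.9 jaw 85.48 F [ 1.8 -4.2 -1.3] Mz -0.063 M [-0.86 -0.36 -0.06] tau7 -0.739 w 0.0129
9.95 jaw 85.57 F [ 1.4 -3.9 -2.1] Mz -0.089 M [-0.84 -0.36 -0.09] tau7 -0.386 w 0.0126
10.0 jaw 85.6 F [ 2.1 -3.5 -0.8] Mz -0.057 M [-0.92 -0.43 -0.06] tau7 -0.128 w 0.0125
10.05 jaw 85.61 F [ 2.1 -3.8 -1.8] Mz -0.053 M [-0.94 -0.33 -0.05] tau7 -0.014 w 0.0126
```

```bash
python3 -m creep '[{"tx":0.0,"ty":0.0,"tz":0.0,"wx":2.0,"wy":0.0,"wz":0.0,"claw":1.0},{"tx":0.0,"ty":0.0,"tz":0.0,"wx":4.0,"wy":0.0,"wz":0.0,"claw":1.0}]' 70; python3 -c "
from h import *
mz(3)"
python3 -m creep '[{"tx":0.0,"ty":0.0,"tz":0.0,"wx":2.0,"wy":0.0,"wz":0.0,"claw":1.0},{"tx":0.0,"ty":0.0,"tz":0.0,"wx":4.0,"wy":0.0,"wz":0.0,"claw":1.0}]' 70; python3 -c "
from h import *
mz(3)"
```

```text
clock: 10.3
position: [0.592, -0.1231, 0.1117]
tool_rot: [-0.948, 1.57, -1.098]
force: [2.1, -3.8, -2.0]
grip_width: 0.0126
10.3 jaw 81.43 F [ 2.1 -3.8 -2. ] Mz 0.005 M [-0.93 -0.33  0.  ] tau7 1.029 w 0.0126
10.35 jaw 81.29 F [ 1.8 -4.4 -0.5] Mz -0.05 M [-0.97 -0.33 -0.05] tau7 0.997 w 0.013
10.4 jaw 81.48 F [ 1.5 -4.6 -0.9] Mz -0.12 M [-1.01 -0.26 -0.12] tau7 -0.76 w 0.0123
clock: 10.65
position: [0.592, -0.1232, 0.1117]
tool_rot: [-1.024, 1.57, -1.244]
force: [1.0, -5.2, -1.9]
grip_width: 0.0125
10.65 jaw 77.4 F [ 1.  -5.2 -1.9] Mz 0.109 M [-1.   -0.26  0.11] tau7 0.999 w 0.0125
10.7 jaw 77.26 F [ 0.9 -4.2 -0.9] Mz -0.05 M [-1.04 -0.27 -0.05] tau7 0.983 w 0.0123
10.75 jaw 77.45 F [ 0.8 -4.3 -0.2] Mz -0.102 M [-1.08 -0.23 -0.1 ] tau7 -0.763 w 0.0128
```

```bash
python3 -m creep '[{"tx":0.0,"ty":0.0,"tz":0.0,"wx":1.5,"wy":0.0,"wz":0.0,"claw":1.0},{"tx":0.0,"ty":0.0,"tz":0.0,"wx":3.0,"wy":0.0,"wz":0.0,"claw":1.0}]' 70; python3 -c "
from h import *
mz(3)"
python3 -m creep '[{"tx":0.0,"ty":0.0,"tz":0.0,"wx":1.5,"wy":0.0,"wz":0.0,"claw":1.0},{"tx":0.0,"ty":0.0,"tz":0.0,"wx":3.0,"wy":0.0,"wz":0.0,"claw":1.0}]' 70; python3 -c "
from h import *
mz(3)"
```

```text
clock: 11.0
position: [0.592, -0.1232, 0.1117]
tool_rot: [-1.025, 1.57, -1.297]
force: [1.8, -4.1, -1.4]
grip_width: 0.0126
11.0 jaw 74.42 F [ 1.8 -4.1 -1.4] Mz 0.044 M [-1.11 -0.3   0.04] tau7 0.733 w 0.0126
11.05 jaw 74.31 F [ 2.1 -4.6 -0.3] Mz -0.071 M [-1.06 -0.27 -0.07] tau7 0.55 w 0.0123
11.1 jaw 74.41 F [ 0.7 -5.2 -0.8] Mz -0.04 M [-1.1  -0.23 -0.04] tau7 -0.387 w 0.0125
clock: 11.35
position: [0.592, -0.1232, 0.1117]
tool_rot: [-1.056, 1.569, -1.382]
force: [1.3, -4.4, -1.7]
grip_width: 0.0127
11.35 jaw 71.31 F [ 1.3 -4.4 -1.7] Mz 0.033 M [-1.11 -0.23  0.03] tau7 0.704 w 0.0127
11.4 jaw 71.21 F [ 0.5 -4.6 -1.1] Mz -0.063 M [-1.15 -0.21 -0.06] tau7 0.511 w 0.0127
11.45 jaw 71.31 F [ 0.4 -5.2 -1.3] Mz -0.039 M [-1.12 -0.24 -0.04] tau7 -0.515 w 0.0124
```

```bash
python3 -m creep '[{"tx":0.0,"ty":0.0,"tz":0.0,"wx":1.5,"wy":0.0,"wz":0.0,"claw":1.0},{"tx":0.0,"ty":0.0,"tz":0.0,"wx":3.0,"wy":0.0,"wz":0.0,"claw":1.0}]' 70; python3 -c "
from h import *
mz(3)"
python3 -m creep '[{"tx":0.0,"ty":0.0,"tz":0.0,"wx":1.5,"wy":0.0,"wz":0.0,"claw":1.0},{"tx":0.0,"ty":0.0,"tz":0.0,"wx":3.0,"wy":0.0,"wz":0.0,"claw":1.0}]' 70; python3 -c "
from h import *
mz(3)"
```

```text
clock: 11.7
position: [0.5919, -0.1233, 0.1117]
tool_rot: [-1.047, 1.569, -1.428]
force: [0.6, -5.1, -0.7]
grip_width: 0.0128
11.7 jaw 68.16 F [ 0.6 -5.1 -0.7] Mz 0.088 M [-1.18 -0.17  0.09] tau7 0.645 w 0.0128
11.75 jaw 68.06 F [ 1.6 -5.3 -1. ] Mz -0.069 M [-1.22 -0.18 -0.07] tau7 0.524 w 0.0125
11.8 jaw 68.16 F [ 1.5 -5.3 -0.4] Mz -0.016 M [-1.15 -0.13 -0.02] tau7 -0.503 w 0.0124
clock: 12.05
position: [0.592, -0.1233, 0.1117]
tool_rot: [-0.984, 1.569, -1.421]
force: [1.3, -5.7, -1.8]
grip_width: 0.0127
12.05 jaw 64.99 F [ 1.3 -5.7 -1.8] Mz 0.033 M [-1.25 -0.12  0.03] tau7 0.632 w 0.0127
12.1 jaw 64.88 F [ 1.9 -4.7 -1.1] Mz -0.074 M [-1.2  -0.16 -0.07] tau7 0.521 w 0.0128
12.15 jaw 64.99 F [ 1. -4. -2.] Mz -0.075 M [-1.18 -0.17 -0.07] tau7 -0.503 w 0.0128
```

```bash
python3 -m creep '[{"tx":0.0,"ty":0.0,"tz":0.0,"wx":1.5,"wy":0.0,"wz":0.0,"claw":1.0},{"tx":0.0,"ty":0.0,"tz":0.0,"wx":3.0,"wy":0.0,"wz":0.0,"claw":1.0}]' 70; python3 -c "
from h import *
mz(3)"
python3 -m creep '[{"tx":0.0,"ty":0.0,"tz":0.0,"wx":1.5,"wy":0.0,"wz":0.0,"claw":1.0},{"tx":0.0,"ty":0.0,"tz":0.0,"wx":3.0,"wy":0.0,"wz":0.0,"claw":1.0}]' 70; python3 -c "
from h import *
mz(3)"
```

```text
clock: 12.4
position: [0.5919, -0.1234, 0.1117]
tool_rot: [-0.998, 1.569, -1.491]
force: [1.1, -5.1, -1.5]
grip_width: 0.0127
12.4 jaw 61.79 F [ 1.1 -5.1 -1.5] Mz 0.096 M [-1.19 -0.24  0.1 ] tau7 0.621 w 0.0127
12.45 jaw 61.69 F [ 1.6 -5.4 -0.1] Mz -0.04 M [-1.19 -0.17 -0.04] tau7 0.517 w 0.0126
12.5 jaw 61.79 F [ 1.  -5.6 -0.6] Mz -0.061 M [-1.2  -0.11 -0.06] tau7 -0.504 w 0.0121
clock: 12.75
position: [0.5919, -0.1235, 0.1117]
tool_rot: [-0.984, 1.569, -1.532]
force: [0.6, -5.3, -0.4]
grip_width: 0.0126
12.75 jaw 58.58 F [ 0.6 -5.3 -0.4] Mz 0.095 M [-1.2  -0.2   0.09] tau7 0.614 w 0.0126
12.8 jaw 58.48 F [ 1.  -4.7 -0.5] Mz 0.001 M [-1.15 -0.2   0.  ] tau7 0.514 w 0.0123
12.85 jaw 58.58 F [ 0.2 -4.5 -0. ] Mz -0.072 M [-1.18 -0.11 -0.07] tau7 -0.504 w 0.0126
```

51° turned, still free.

```bash
python3 -m creep '[{"tx":0.0,"ty":0.0,"tz":0.0,"wx":1.5,"wy":0.0,"wz":0.0,"claw":1.0},{"tx":0.0,"ty":0.0,"tz":0.0,"wx":3.0,"wy":0.0,"wz":0.0,"claw":1.0}]' 70; python3 -c "
from h import *
mz(3)"
python3 -m creep '[{"tx":0.0,"ty":0.0,"tz":0.0,"wx":1.5,"wy":0.0,"wz":0.0,"claw":1.0},{"tx":0.0,"ty":0.0,"tz":0.0,"wx":3.0,"wy":0.0,"wz":0.0,"claw":1.0}]' 70; python3 -c "
from h import *
mz(3)"
```

```text
clock: 13.1
position: [0.5918, -0.1235, 0.1117]
tool_rot: [-0.964, 1.569, -1.569]
force: [1.1, -5.4, -1.6]
grip_width: 0.0125
13.1 jaw 55.36 F [ 1.1 -5.4 -1.6] Mz 0.073 M [-1.23 -0.1   0.07] tau7 0.606 w 0.0125
13.15 jaw 55.25 F [ 1.2 -5.3 -0.9] Mz -0.022 M [-1.18 -0.13 -0.02] tau7 0.511 w 0.0126
13.2 jaw 55.36 F [ 0.9 -4.9 -0.6] Mz -0.062 M [-1.24 -0.16 -0.06] tau7 -0.505 w 0.0125
clock: 13.45
position: [0.5918, -0.1235, 0.1117]
tool_rot: [-0.951, 1.569, -1.612]
force: [1.0, -4.7, -1.2]
grip_width: 0.0124
13.45 jaw 52.12 F [ 1.  -4.7 -1.2] Mz 0.047 M [-1.22 -0.08  0.05] tau7 0.601 w 0.0124
13.5 jaw 52.02 F [ 0.5 -4.8 -0.7] Mz 0.02 M [-1.21 -0.09  0.02] tau7 0.51 w 0.013
13.55 jaw 52.13 F [ 1.5 -5.4 -1.3] Mz -0.046 M [-1.19 -0.05 -0.05] tau7 -0.505 w 0.0131
```

```bash
python3 -m creep '[{"tx":0.0,"ty":0.0,"tz":0.0,"wx":1.5,"wy":0.0,"wz":0.0,"claw":1.0},{"tx":0.0,"ty":0.0,"tz":0.0,"wx":3.0,"wy":0.0,"wz":0.0,"claw":1.0}]' 70; python3 -c "
from h import *
mz(3)"
python3 -m creep '[{"tx":0.0,"ty":0.0,"tz":0.0,"wx":1.5,"wy":0.0,"wz":0.0,"claw":1.0},{"tx":0.0,"ty":0.0,"tz":0.0,"wx":3.0,"wy":0.0,"wz":0.0,"claw":1.0}]' 70; python3 -c "
from h import *
mz(3)"
```

```text
clock: 13.8
position: [0.5917, -0.1236, 0.1117]
tool_rot: [-0.871, 1.569, -1.589]
force: [0.7, -5.1, -0.5]
grip_width: 0.0126
13.8 jaw 48.89 F [ 0.7 -5.1 -0.5] Mz 0.075 M [-1.17 -0.08  0.08] tau7 0.593 w 0.0126
13.85 jaw 48.79 F [ 0.1 -5.6 -0.3] Mz 0.042 M [-1.23 -0.07  0.04] tau7 0.401 w 0.0124
13.9 jaw 48.9 F [ 1.  -5.5 -0.7] Mz -0.029 M [-1.21 -0.09 -0.03] tau7 -0.572 w 0.0126
clock: 14.15
position: [0.5917, -0.1236, 0.1117]
tool_rot: [-0.855, 1.569, -1.629]
force: [-0.3, -4.8, -1.0]
grip_width: 0.0124
14.15 jaw 45.67 F [-0.3 -4.8 -1. ] Mz 0.321 M [-1.17 -0.07  0.32] tau7 0.356 w 0.0124
14.2 jaw 45.57 F [ 0.1 -5.5  0.4] Mz 0.235 M [-1.25 -0.03  0.23] tau7 0.273 w 0.0124
14.25 jaw 45.67 F [ 0.8 -5.5 -0.5] Mz 0.145 M [-1.22 -0.04  0.15] tau7 -0.709 w 0.0128
```

The moment jumped to about 0.32 N m, so the knob came firm at a jaw heading of about 47°. I'll aim for about 37°.

```bash
python3 -m creep '[{"tx":0.0,"ty":0.0,"tz":0.0,"wx":1.5,"wy":0.0,"wz":0.0,"claw":1.0},{"tx":0.0,"ty":0.0,"tz":0.0,"wx":3.0,"wy":0.0,"wz":0.0,"claw":1.0}]' 70; python3 -c "
from h import *
mz(3)"
python3 -m creep '[{"tx":0.0,"ty":0.0,"tz":0.0,"wx":1.5,"wy":0.0,"wz":0.0,"claw":1.0},{"tx":0.0,"ty":0.0,"tz":0.0,"wx":3.0,"wy":0.0,"wz":0.0,"claw":1.0}]' 70; python3 -c "
from h import *
mz(3)"
```

```text
clock: 14.5
position: [0.5916, -0.1236, 0.1117]
tool_rot: [-0.843, 1.568, -1.673]
force: [0.3, -5.9, -0.6]
grip_width: 0.0128
14.5 jaw 42.44 F [ 0.3 -5.9 -0.6] Mz 0.32 M [-1.19  0.02  0.32] tau7 0.322 w 0.0128
14.55 jaw 42.34 F [ 0.4 -5.8 -0.1] Mz 0.229 M [-1.14 -0.04  0.23] tau7 0.24 w 0.0125
14.6 jaw 42.45 F [ 0.1 -4.9 -0.5] Mz 0.193 M [-1.24  0.01  0.19] tau7 -0.742 w 0.0127
clock: 14.85
position: [0.5916, -0.1237, 0.1117]
tool_rot: [-0.795, 1.568, -1.682]
force: [1.3, -6.0, -1.3]
grip_width: 0.0125
14.85 jaw 39.22 F [ 1.3 -6.  -1.3] Mz 0.369 M [-1.2  -0.05  0.37] tau7 0.29 w 0.0125
14.9 jaw 39.12 F [ 0.8 -5.1 -0.6] Mz 0.226 M [-1.25 -0.    0.23] tau7 0.207 w 0.0128
14.95 jaw 39.22 F [ 0.  -5.4 -0.4] Mz 0.211 M [-1.22 -0.03  0.21] tau7 -0.775 w 0.0125
```

The joint-7 torque trend (0.033 per 3.2° step) fits the seal law and puts firm at about 48.8°, so the knob is about 9.5° past firm, or 4.2 mm. I'll let go and withdraw straight up.

```bash
python3 -m creep '[{"tx":0.0,"ty":0.0,"tz":0.0,"wx":0.0,"wy":0.0,"wz":0.0,"claw":0.7},{"tx":0.0,"ty":0.0,"tz":0.0,"wx":0.0,"wy":0.0,"wz":0.0,"claw":0.65},{"tx":0.0,"ty":0.0,"tz":0.0,"wx":0.0,"wy":0.0,"wz":0.0,"claw":0.65}]' 20; python3 -c "
from h import *
st()"
```

```text
clock: 15.3
position: [0.5916, -0.1231, 0.1117]
tool_rot: [-0.897, 1.569, -1.783]
force: [-0.4, -0.3, 0.1]
grip_width: 0.0295
t 15.3 p [ 0.5916 -0.1231  0.1117] case [-0.0006 -0.0833] jaw 39.22 xax [-0.    -0.002 -1.   ] F [-0.43 -0.33  0.08] M [-0.049 -0.032  0.054] w 0.0295 q [-0.14  0.7   0.37  1.78 -0.35  0.73  1.09]
```

```bash
python3 -m creep '[{"tx":-0.01,"ty":0.0,"tz":0.0,"wx":0.0,"wy":0.0,"wz":0.0,"claw":0.65},{"tx":-0.02,"ty":0.0,"tz":0.0,"wx":0.0,"wy":0.0,"wz":0.0,"claw":0.65},{"tx":-0.035,"ty":0.0,"tz":0.0,"wx":0.0,"wy":0.0,"wz":0.0,"claw":0.65},{"tx":-0.055,"ty":0.0,"tz":0.0,"wx":0.0,"wy":0.0,"wz":0.0,"claw":0.65},{"tx":-0.08,"ty":0.0,"tz":0.0,"wx":0.0,"wy":0.0,"wz":0.0,"claw":0.65},{"tx":-0.11,"ty":0.0,"tz":0.0,"wx":0.0,"wy":0.0,"wz":0.0,"claw":0.65},{"tx":-0.14,"ty":0.0,"tz":0.0,"wx":0.0,"wy":0.0,"wz":0.0,"claw":0.65}]' 20; python3 -c "
from h import *
st();go([.53,.16,.26])"
```

```text
clock: 16.0
position: [0.5915, -0.1229, 0.2541]
tool_rot: [-0.557, 1.569, -1.444]
force: [0.1, -0.1, -0.2]
grip_width: 0.0301
t 16.0 p [ 0.5915 -0.1229  0.2541] case [-0.0008 -0.0832] jaw 39.19 xax [ 0.    -0.002 -1.   ] F [ 0.07 -0.14 -0.18] M [ 0.024  0.03  -0.004] w 0.0301 q [-0.2   0.52  0.46  1.67 -0.26  1.01  1.02]
shift [-0.0065  0.1311 -0.2581]
```

```bash
python3 -m creep '[{"tx":0.0,"ty":0.016,"tz":-0.032,"wx":0.0,"wy":0.0,"wz":0.0,"claw":0.65},{"tx":0.0,"ty":0.032,"tz":-0.064,"wx":0.0,"wy":0.0,"wz":0.0,"claw":0.65},{"tx":-0.003,"ty":0.049,"tz":-0.097,"wx":0.0,"wy":0.0,"wz":0.0,"claw":0.65},{"tx":-0.006,"ty":0.066,"tz":-0.13,"wx":0.0,"wy":0.0,"wz":0.0,"claw":0.65},{"tx":-0.006,"ty":0.083,"tz":-0.163,"wx":0.0,"wy":0.0,"wz":0.0,"claw":0.65},{"tx":-0.006,"ty":0.1,"tz":-0.196,"wx":0.0,"wy":0.0,"wz":0.0,"claw":0.65},{"tx":-0.006,"ty":0.116,"tz":-0.228,"wx":0.0,"wy":0.0,"wz":0.0,"claw":0.65},{"tx":-0.006,"ty":0.131,"tz":-0.258,"wx":0.0,"wy":0.0,"wz":0.0,"claw":0.65}]' 20; python3 - <<'E'
from h import *
st()
a=[bot.grab_frame('top').astype(float) for _ in range(4)];t=np.mean(a,0).astype('uint8')
a=[bot.grab_frame('scene').astype(float) for _ in range(4)];s=np.mean(a,0).astype('uint8')
cv2.imwrite('pics/top5.png',t);cv2.imwrite('pics/scene5.png',s)
enh(t,316,176,36,34,16,'pics/top5e.png');enh(s,205,170,140,110,5.5,'pics/scene5z.png')
E
```

```text
clock: 16.8
position: [0.5295, 0.1614, 0.2609]
tool_rot: [0.175, 1.569, -0.711]
force: [0.9, -0.4, 1.0]
grip_width: 0.0302
t 16.8 p [0.5295 0.1614 0.2609] case [-0.0822  0.1962] jaw 39.2 xax [ 0.001 -0.001 -1.   ] F [ 0.88 -0.4   0.99] M [0.006 0.025 0.012] w 0.0302 q [-0.72  0.42  0.43  1.79 -0.21  0.97  0.48]
```

View pics/top5e.png

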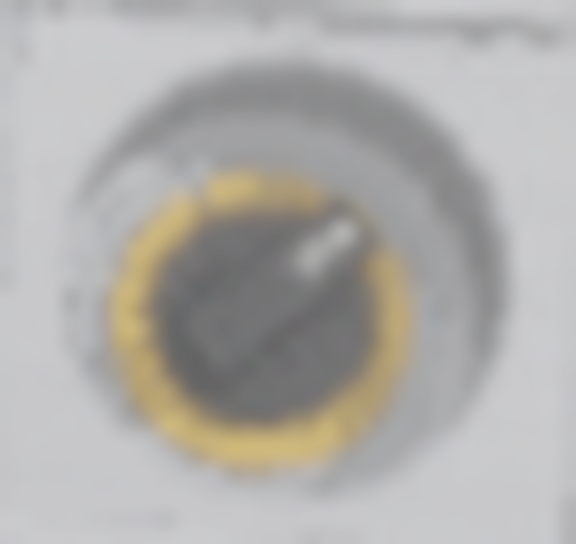

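View pics/scene5z.png

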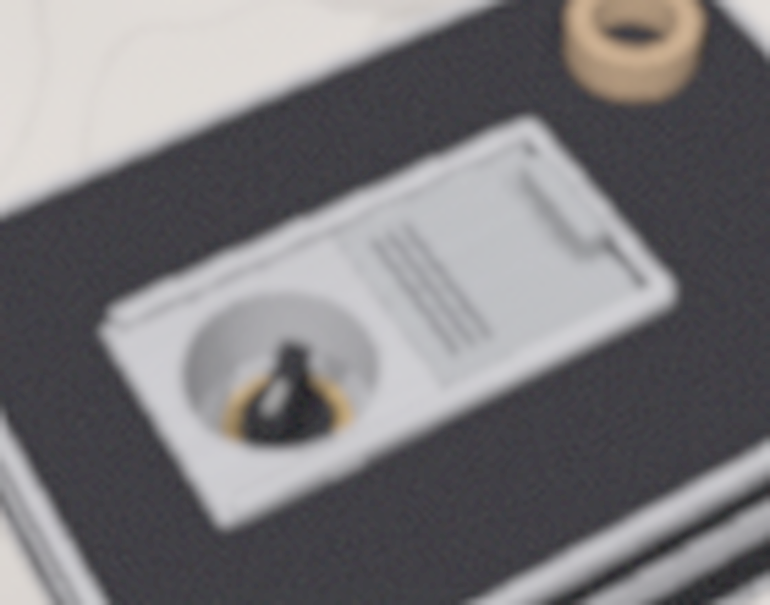

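View pics/top5.png

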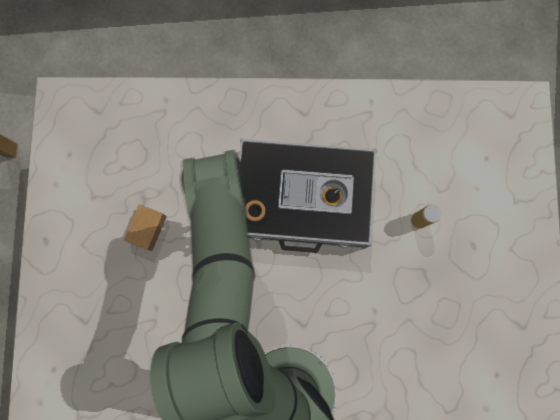

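The knob has turned about 70° and its pointer is now at (330,245) in the top view. The cover is open and the bystanders are unmoved. I'll look for the dash by unwrapping the ring before and after.

```bash
python3 - <<'E'
from h import *
out=[]
th=np.radians(np.arange(0,360,1))
for f in('top3','top5'):
    im=cv2.imread(f'pics/{f}.png').astype(np.float32)
    rows=[]
    for r in np.arange(.0225,.0300,.0005):
        P=np.c_[.592+r*np.cos(th),-.1235+r*np.sin(th),np.full(360,.082)]
        q=pix('top',P).astype(np.float32);rows.append(cv2.remap(im,q[:,0].reshape(1,-1),q[:,1].reshape(1,-1),cv2.INTER_CUBIC))
    a=np.concatenate(rows);out.append(cv2.resize(np.clip(a,0,255).astype('uint8'),None,fx=2,fy=10,interpolation=cv2.INTER_NEAREST))
    g=a[4:9].mean((0));print(f,[tuple(np.round(g[i:i+6].mean(0)).astype(int)) for i in range(0,360,6)])
v=np.vstack([out[0],np.zeros((10,720,3),'uint8'),out[1]])
cv2.imwrite('pics/ring.png',(255*(v/255.)**.6).astype('uint8'))
E
```

```text
top3 [(np.int64(61), np.int64(69), np.int64(76)), (np.int64(67), np.int64(79), np.int64(89)), (np.int64(54), np.int64(77), np.int64(92)), (np.int64(51), np.int64(93), np.int64(117)), (np.int64(55), np.int64(100), np.int64(126)), (np.int64(58), np.int64(95), np.int64(117)), (np.int64(56), np.int64(106), np.int64(133)), (np.int64(53), np.int64(115), np.int64(146)), (np.int64(48), np.int64(107), np.int64(138)), (np.int64(46), np.int64(91), np.int64(116)), (np.int64(43), np.int64(84), np.int64(109)), (np.int64(44), np.int64(82), np.int64(106)), (np.int64(44), np.int64(83), np.int64(105)), (np.int64(42), np.int64(83), np.int64(107)), (np.int64(41), np.int64(84), np.int64(109)), (np.int64(42), np.int64(88), np.int64(114)), (np.int64(43), np.int64(91), np.int64(118)), (np.int64(46), np.int64(94), np.int64(121)), (np.int64(46), np.int64(93), np.int64(120)), (np.int64(44), np.int64(94), np.int64(123)), (np.int64(44), np.int64(94), np.int64(122)), (np.int64(42), np.int64(94), np.int64(122)), (np.int64(44), np.int64(94), np.int64(121)), (np.int64(44), np.int64(94), np.int64(120)), (np.int64(43)
[... 3645 characters left out ...]
), np.int64(99), np.int64(126)), (np.int64(52), np.int64(100), np.int64(128)), (np.int64(52), np.int64(98), np.int64(125)), (np.int64(51), np.int64(95), np.int64(119)), (np.int64(48), np.int64(90), np.int64(114)), (np.int64(48), np.int64(84), np.int64(107)), (np.int64(49), np.int64(68), np.int64(81)), (np.int64(52), np.int64(59), np.int64(64)), (np.int64(69), np.int64(74), np.int64(77)), (np.int64(76), np.int64(81), np.int64(84)), (np.int64(55), np.int64(59), np.int64(62)), (np.int64(47), np.int64(60), np.int64(71)), (np.int64(46), np.int64(74), np.int64(93)), (np.int64(46), np.int64(78), np.int64(98)), (np.int64(48), np.int64(81), np.int64(102)), (np.int64(48), np.int64(84), np.int64(106))]
```

View pics/ring.png

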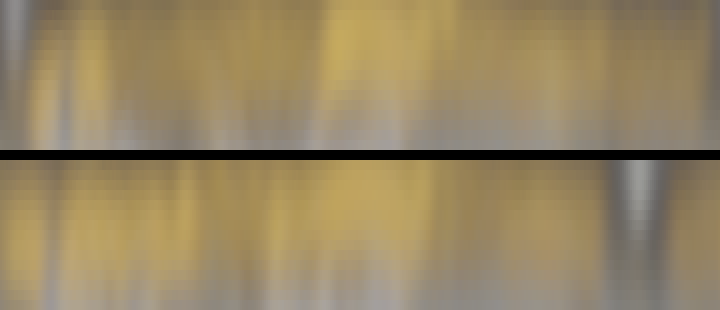

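A dark dash shows on the ring at about 33° before and about 26° after. I'll refine that.

```bash
python3 - <<'E'
from h import *
th=np.radians(np.arange(10,50,1.))
for f in('top3','top5'):
    im=cv2.imread(f'pics/{f}.png').astype(np.float32)
    for r0,r1 in((.024,.026),(.025,.028)):
        a=[]
        for r in np.arange(r0,r1+1e-6,.0005):
            q=pix('top',np.c_[.592+r*np.cos(th),-.1235+r*np.sin(th),np.full(len(th),.082)]).astype(np.float32);a.append(cv2.remap(im,q[:,0].reshape(1,-1),q[:,1].reshape(1,-1),cv2.INTER_CUBIC))
        g=np.concatenate(a).mean(0);d=g[:,2]-g[:,0]  # yellowness
        w0=d.max()-d;k=np.argmin(d[8:32])+8;s=slice(max(k-6,0),k+7);x=np.degrees(th[s]);ww=np.clip(d[s].max()-d[s],0,None)
        print(f,r0,'argmin',np.degrees(th[k]),'centroid',(x*ww).sum()/ww.sum(), d.round().astype(int)[::2].tolist())
E
```

```text
top3 0.024 argmin 18.0 centroid 15.150735222212894 [17, 20, 28, 40, 50, 58, 65, 69, 69, 66, 61, 58, 59, 64, 74, 83, 88, 91, 93, 92]
top3 0.025 argmin 33.0 centroid 32.41989854980826 [29, 33, 45, 58, 68, 74, 76, 75, 71, 63, 53, 47, 48, 58, 70, 80, 85, 88, 90, 90]
top5 0.024 argmin 26.0 centroid 26.080838133698087 [84, 85, 85, 85, 82, 75, 67, 60, 56, 58, 66, 75, 83, 88, 93, 95, 95, 94, 93, 95]
top5 0.025 argmin 26.0 centroid 26.002350220625583 [88, 89, 91, 92, 88, 78, 64, 53, 48, 53, 65, 76, 84, 88, 90, 91, 90, 90, 91, 91]
```

```bash
python3 - <<'E'
from h import *
for f in('top3','top5'):
    g=cv2.imread(f'pics/{f}.png').astype(np.float32).min(2)
    # pointer: bright in all channels on black knob disc, within 19 mm of axis at z .118
    u,v=np.meshgrid(np.arange(316,352,.25),np.arange(176,210,.25))
    P=ray('top',np.c_[u.ravel(),v.ravel()],.118)[:,:2]-[.592,-.1233]
    b=cv2.remap(g,u.astype(np.float32),v.astype(np.float32),cv2.INTER_CUBIC).ravel()
    k=(np.hypot(*P.T)<.0195);wt=np.clip(b-60,0,None)*k
    c=(P*wt[:,None]).sum(0)/wt.sum();C=((P-c).T*wt)@(P-c)/wt.sum();e=np.linalg.eigh(C)[1][:,-1]
    print(f,c.round(4),'dir from axis',np.degrees(np.arctan2(c[1],c[0])).round(1),'stroke',np.degrees(np.arctan2(e[1],e[0])).round(1))
st()
E
```

```text
top3 [0.0112 0.0043] dir from axis 21.0 stroke -159.6
top5 [ 0.0079 -0.0086] dir from axis -47.4 stroke 129.9
t 17.2 p [0.5303 0.1587 0.26  ] case [-0.0812  0.1936] jaw 39.1 xax [ 0.001 -0.002 -1.   ] F [ 0.09 -0.27 -0.47] M [-0.043 -0.02  -0.016] w 0.0299 q [-0.72  0.42  0.43  1.8  -0.21  0.97  0.49]
```

The knob turned 68–70° by pointer, matching the jaw's 70°. Both creep estimates (2.9 mm by vision, about 4 mm by torque) are inside 1.8–8 mm, so I'm handing in.

```bash
python3 -c "
from workcell import bot
print(bot.job_done())"
```

```text
the job is handed in; nothing more can be done
None
```

The purge valve is closed, and I handed the job in at about 17 s. I pushed the dust cover open until it came up against its stop (18 N). I then gripped the bar knob and turned it 70° clockwise. It came firm at about 61°, where the moment jumped, and I took it about 9.5° further, let go and withdrew.

**Last checks:**
- **Cover:** it is still open in the pictures taken after letting go. I did not measure its travel from them.
- **Knob:** its pointer turned 68–70° in the pictures, which agrees with the gripper's 70°.
- **Seal creep:** the two estimates disagree somewhat. The torque trend gives about 9.5° (4.2 mm), while the dash seen from the top camera moved about 6.7° (2.9 mm, good to about 1 mm). Both are inside 1.8–8 mm.
- **Bystanders and contact:** I saw no bystander shift, judging by eye. The tool force after release was near zero, and the arm stands clear of everything.

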